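# Dock the load module and select its bay

## Task

Put the loose finned load module away in its own bay of the docking rack, the bay whose label carries the same cross emblem as the module: slide it along the bench, without lifting it or tipping it, until it is fully home, flat against the back stop. Then turn the rack's selector dial so that its pointer stands on that bay's mark (left, middle or right mark for the left, middle or right bay as seen from the robot). Leave the parked module and the other things on the bench as they are.

Things in the scene. Friction and masses are not known exactly. Their poses are not given: they have to be found in the camera images.
- module: Loose load module to put away: finned aluminium block with a black cross on a white plate on top. 76 mm along its x, 90 mm along its y, 36 mm high, 0.35 to 0.7 kg; plain vertical sides up to 30 mm. Origin: centre of its underside. Starts flat on the bench before the rack, within 0.35 rad of world axes. Goes in with its 90 mm width across the bay, either way round.
- rack: Fixed grey docking rack: three bays side by side, open above and to the robot (-x), without floor (modules slide on the bench). Origin: bench level, on the back-stop face, middle bay's centre line; x points into the bays, y to the left bay; yaw up to 0.1 rad. Bay centre lines at rack y = +112 (left), 0, -112 mm (right). A module at home has its centre at rack x = -38 mm.
- mouth (a point): Point at bench level at the mouth of the middle bay, rack x = -80, y = 0 mm. Each bay is 100 mm wide between walls 12 mm thick, 40 mm high, straight from the back stop to rack x = -56 mm, then slim pointed lead-ins to x = -80 mm. Behind the stop: a strip 44 mm deep, 46 mm high with the labels. At the right end, rack y = -174 to -268, x = -70 to +44 mm: the selector panel, 40 mm high.
- label_cross: White label plate 38 x 60 x 3 mm with a black cross: marks the module's own bay. Lies on the rear strip on that bay's centre line, origin at the centre of its underside at rack x = +22 mm, 46 mm above the bench, axes as the rack's. A module at home has its origin 60 mm before it (x = -60, y = 0 mm in its frame). Which bay carries which label varies.
- label_disc: Same plate with a black disc: the parked module's bay.
- label_bar: Same plate with a black bar: a bay that stays empty.
- parked: A second module of the same size with a disc emblem, parked at home in the disc bay. Leave it there.
- selector (a joint): Angle of the selector dial in rad, growing clockwise from above, range 0 to 2.4. Pointer on the left mark at 0.75, the middle mark at 1.2 (pointing along rack +x, straight away from the robot), the right mark at 1.65. Starts at 0.15 to 0.5, left of all marks; stays where it is left (friction 0.03 N m).
- selector_grip (a point): On the selector's upright axis at grip height, 58 mm above the bench, rack x = -20, y = -223 mm; its x axis lies along the grip bar towards the pointer. Black dial: 48 mm round skirt, grip bar 44 mm long, 12 mm thick, 47 to 68 mm above the bench, a white line on its pointing half. Marks: three white ticks on the panel round it.
- spool: Bystander: steel wire spool, 52 mm wide, 34 mm high, standing on the bench to the right. Origin at the centre of its underside.
- flux_jar: Bystander: small amber jar with yellow lid, 60 mm wide, 45 mm high, to the left. Origin at the centre of its underside.
- driver: Bystander: screwdriver, 160 mm long, lying left of the rack.
There are look-alikes about, which are no part of the job. Leave any brown, pink or purple look-alike of the module alone.

How it is judged (in metres and radians):
On the way, in this order (a step that is already met when the one before it is completed fails the run):
1. the module is fully home in the cross bay (x of module in the frame of label_cross between -0.064 and -0.052 m and y of module in the frame of label_cross between -0.008 and 0.008 m and angle between the y axis of module and the y axis of label_cross, either way round below 0.08 rad and height (world z) of module below 0.004 m), for 0.2 s.
2. the selector is turned to that bay's mark (((y of label_cross in the frame of rack between 0.082 and 0.142 m and value of joint selector between 0.63 and 0.87 rad) or (y of label_cross in the frame of rack between -0.03 and 0.03 m and value of joint selector between 1.08 and 1.32 rad) or (y of label_cross in the frame of rack between -0.142 and -0.082 m and value of joint selector between 1.53 and 1.77 rad))), for 0.2 s.
At the end, for the whole second after the job is handed in: The module rests on the bench in the cross-labelled bay, at most 4 mm short of the back stop, square to within 0.08 rad, and the selector points to that bay's mark within 0.12 rad, both still (all of step 1 and ((y of label_cross in the frame of rack between 0.082 and 0.142 m and value of joint selector between 0.63 and 0.87 rad) or (y of label_cross in the frame of rack between -0.03 and 0.03 m and value of joint selector between 1.08 and 1.32 rad) or (y of label_cross in the frame of rack between -0.142 and -0.082 m and value of joint selector between 1.53 and 1.77 rad)) and linear speed of module below 0.01 m/s and velocity of joint selector between -0.05 and 0.05 rad/s); the robot touches nothing.
It fails at once if the module is lifted off the bench by more than 15 mm or tipped by more than 0.25 rad (height (world z) of module above 0.015 m or angle between module's own z axis and vertical above 0.25 rad).
It fails at once if the parked module is moved by more than 20 mm (distance of parked from where it was at the start of the episode above 0.02 m).
It fails at once if the spool is moved by more than 20 mm (distance of spool from where it was at the start of the episode above 0.02 m).
It fails at once if the jar is moved by more than 20 mm (distance of flux_jar from where it was at the start of the episode above 0.02 m).
It fails at once if the screwdriver is moved by more than 20 mm (distance of driver from where it was at the start of the episode above 0.02 m).
It also fails if it takes over 67 s, if anything falls off the work surface, if the arm or the gripper's body presses on something with over 40 N, if the wrist force passes 120 N, or if a joint passes its speed limit or range.

## Robot

A 6-joint arm with a two-finger parallel gripper is mounted at the origin on the work surface. World frame = base frame: x ahead of the robot, y to its left, z up, the work surface at z = 0. Lengths are in m, angles in degrees, forces in N, time in s.
With the tool pointing down it reaches from about 0.4 to 0.825 m from the base axis. Payload 7 kg.
Tool frame: the origin (TCP) lies at the very end of the fingers, on their centre line; the grasp point (between the pads) lies 19 mm behind it (ctrl.grip_depth is the distance from the TCP to the grasp point, in m); z points along the fingers, y is the line along which they close (so a half turn about z gives the same grasp; the last joint's range is limited). The gripper opens to 88 mm and grips with 3 to 60 N. Pads are 19 mm wide; open, the fingers measure 130 mm over their backs; the gripper's body (78 mm by 193 mm) begins 47 mm behind the grasp point.
Start: joints at [92.08, 20.546, 0.682, 0, -70.136, -16.507], TCP at [0.168, 0.654, 0.227] pointing down, gripper open.
Joint ranges: [-176.03, 176.03], [-82.01, 121.73], [-58.28, 71.71], [-173.87, 95.51], [-174.79, -0.11], [-173.66, 173.66]. Speed limits (degrees/s): [136.94, 136.94, 172.46, 180, 180, 180].

## Interface

Orientations are given as [roll, pitch, yaw] about the fixed x, y, z axes, in that order (R = Rz(yaw) Ry(pitch) Rx(roll)).
In Python, from plant import get_obs, eyes, ctrl, spotter gives the robot as it stands.
- The arm moves only by the shell command python3 -m crank 'ROWS'. ROWS is JSON, one flat list of numbers, 7 for each row, row after row: the turn, a rotation vector about the tool's x, y, z in rad, then the shift along the tool's x, y, z in mm, then the opening, from 0 (shut) to 1 (fully open). A call has 1 to 5 rows; each row shifts and turns the commanded pose from where the row before left it, along the tool's axes as they then stand; what a row does not reach is not made up. A row lasts 1/8 s, in which the tool goes at most 62.5 mm and 10.7 degrees, less where a joint would pass 70% of its speed; a pose out of reach is approached as far as the arm can. A call is refused whole if a number of a shift passes 62.5 or a number of a turn 0.188, either way. A call with a gripper value outside its range is refused whole. The fingers move at their own pace and stop on an object; the grip force is fixed at half the most. Time passes only in rows, so rows that do not move let the fingers close. It gives the time, the measured TCP pose, the force, the opening and the grip force at its end, in the units of the state.
- get_obs(): the state, without advancing time (a new reading comes with each control period).
- eyes.snapshot(name): name is "scene" or "top"; returns the picture (420x560x3 uint8, blue, green, red); there is no depth.
- eyes.camera_model(name): a dict with "fx", "fy", "cx", "cy" (pixels), "extrinsics" (4x4, takes a point from camera to world coordinates). Camera axes: x right, y down, z forward; pixel columns grow to the right and rows downward; lengths in m; the calibration is good to about 2 mm. A picture is of the moment at which its call begins. camera_model takes no time and is no camera call.
- ctrl.close_job(): hands the job in; it is judged then, once.
Trained networks look in the newest picture that a camera, given by its name, has taken for a name from the list of things; names that differ only in an ending like _2 or _b are one class to them, and where a whole thing is asked for, a point or a joint stands for the part that bears it (a point fixed in the world has none). Each returns a list of dicts, best first, with "p" (0 to 1); they miss things now and then, are a little off and sometimes report something else, mostly with a low value. They report only what shows in the picture. A call takes as long as a camera call. They do not tell look-alikes from the thing itself.
- spotter.outline_of(camera, target): "region" (420x560 bool, what is visible of it) and "rect" ([left, top, width, height] in pixels, round what is visible of it).
- spotter.place_of(camera, target): "location" ([column, row] in pixels: a listed point, or the origin of a listed thing).
The state is a dict: "clock": time; "joint_pos": joint angles; "qvel": joint speeds; "tau": joint torques, N m; "tool_pos": TCP position; "orientation": TCP orientation; "force": force on the tool from outside, world axes, zero at the start; "moment": the same for the moment, N m; "opening": finger opening in m; "gripper_force": force on a finger pad.
Only numpy, scipy, OpenCV 4.12 (cv2) and the standard library are available. Lean on these libraries where they do the work, as an engineer would, in place of code of your own. Each camera call takes 0.05 s, during which the arm holds its last target. There are 200 camera calls.

## Working session

There is one attempt and no reset: what is moved stays moved. The work goes in short steps, Python scripts to look and compute and a shell command to move; the robot and the scene stay as the last step left them, time stands still between calls to the robot, and variables do not carry over. Pictures are saved under pics/ and viewed, at most 10 in all, crops included, and the job is handed in when it is done.

```bash
ls; mkdir -p pics; python3 - <<'E'
from plant import get_obs, eyes, ctrl, spotter
import cv2,numpy as np
s=get_obs();print({k:np.round(v,3).tolist() for k,v in s.items()},ctrl.grip_depth)
for n in("scene","top"):
    cv2.imwrite(f"pics/{n}0.png",eyes.snapshot(n))
    m=eyes.camera_model(n);print(n,m["fx"],m["cx"],m["cy"],np.round(m["extrinsics"],3).tolist())
for n in("scene","top"):
  for t in("module","label_cross","label_disc","label_bar","mouth","rack","selector_grip","parked","spool","flux_jar","driver"):
    print(n,t,[(np.round(r["location"],1).tolist(),round(r["p"],2)) for r in spotter.place_of(n,t)])
E
```

```text
pics
{'clock': 0.0, 'joint_pos': [92.081, 20.591, 0.633, -0.021, -70.135, -16.507], 'qvel': [0.011, 0.033, -0.024, -0.092, -0.066, -0.08], 'tau': [0.001, -58.272, 29.305, 6.997, 0.007, -0.0], 'tool_pos': [0.168, 0.653, 0.226], 'orientation': [179.904, -0.008, -14.432], 'force': [0.584, 0.048, -0.329], 'moment': [-0.012, 0.01, 0.025], 'gripper_force': 0.0, 'opening': 0.087} 0.0188
scene 493.0393276894351 278.6578923297626 209.4655217511956 [[0.686, 0.518, -0.512, 1.165], [0.728, -0.486, 0.483, -0.588], [0.001, -0.704, -0.71, 0.987], [0.0, 0.0, 0.0, 1.0]]
top 384.7869451444506 276.8750691501787 212.77571503495318 [[-0.028, -0.995, 0.093, 0.402], [-0.999, 0.03, 0.014, 0.018], [-0.017, -0.092, -0.996, 0.988], [0.0, 0.0, 0.0, 1.0]]
scene module [([253.3, 229.0], 0.84), ([228.4, 202.4], 0.66), ([267.0, 169.2], 0.66), ([183.3, 235.9], 0.62)]
scene label_cross [([343.8, 240.0], 0.71)]
scene label_disc []
scene label_bar [([281.7, 293.1], 0.71), ([295.2, 261.5], 0.32)]
scene mouth []
scene rack [([303.0, 268.8], 0.72)]
scene selector_grip [([229.7, 305.8], 0.77)]
scene parked [([293.8, 261.4], 0.81)]
scene spool [([150.4, 296.2], 0.83), ([379.0, 191.6], 0.28)]
scene flux_jar [([312.0, 266.2], 0.72), ([336.8, 165.0], 0.58)]
scene driver [([380.1, 189.3], 0.6)]
top module [([292.7, 276.2], 0.96), ([359.4, 267.6], 0.68), ([300.2, 219.6], 0.64), ([220.4, 287.6], 0.61)]
top label_cross [([244.3, 138.4], 0.68)]
top label_disc [([293.3, 138.6], 0.81)]
top label_bar [([338.7, 134.6], 0.86)]
top mouth [([298.3, 221.0], 0.5)]
top rack [([290.9, 150.4], 0.67)]
top selector_grip [([385.1, 147.4], 0.87)]
top parked [([293.3, 166.9], 0.71)]
top spool [([421.3, 222.8], 0.74)]
top flux_jar [([156.2, 245.5], 0.85)]
top driver [([155.9, 176.5], 0.75), ([298.4, 220.5], 0.39)]
```

View pics/top0.png

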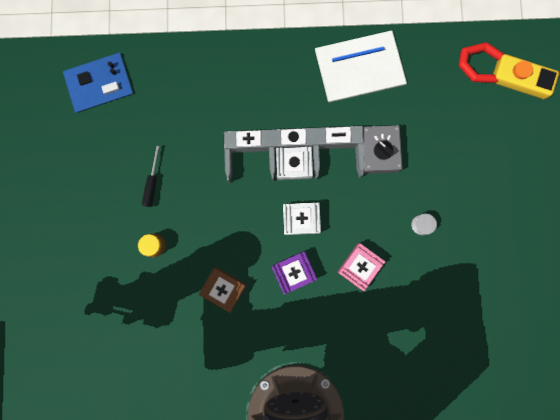

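View pics/scene0.png

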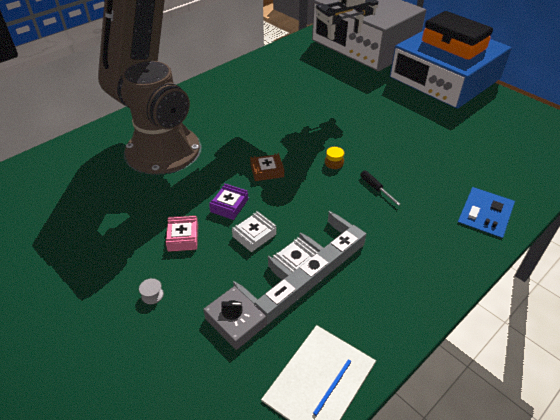

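The candidates are brown (222,290), purple (294,272), pink (362,267) and bare aluminium (301,218), all in the top view. Only the one at (301,218) is a finned aluminium block, so that is the module. The cross label is on the left bay at (248,138), so the dial target is 0.75. I'll measure now and confirm in a crop.

```bash
cat > h.py <<'E'
from plant import get_obs, eyes, ctrl, spotter
import cv2,numpy as np
from scipy.spatial.transform import Rotation as R
def ray(n,uv,z):
    m=eyes.camera_model(n);E=np.array(m["extrinsics"])
    uv=np.atleast_2d(uv).astype(float)
    d=np.c_[(uv[:,0]-m["cx"])/m["fx"],(uv[:,1]-m["cy"])/m["fy"],np.ones(len(uv))]@E[:3,:3].T
    return E[:3,3]+d*((z-E[2,3])/d[:,2])[:,None]
def delta(pos,yaw):
    "tool-frame shift (mm) and turn (rad about tool axes) to reach vertical-down pose"
    s=get_obs();r=R.from_euler('xyz',s["orientation"],degrees=True)
    t=R.from_euler('xyz',[180,0,yaw],degrees=True)
    print("shift",np.round(r.inv().apply(np.array(pos)-s["tool_pos"])*1000,1),"turn",np.round((r.inv()*t).as_rotvec(),3),"at",np.round(s["tool_pos"],4),np.round(s["orientation"],2),"F",np.round(s["force"],1),"op",round(s["opening"],4),"t",s["clock"])
def blob(img,c,r,z,n="top",thr=150):
    c=np.array(c,int);x0,y0=c-r
    k=8;crop=cv2.resize(img[y0:y0+2*r,x0:x0+2*r],None,fx=k,fy=k,interpolation=cv2.INTER_CUBIC)
    g=crop.min(2)>thr
    N,l,st,ce=cv2.connectedComponentsWithStats(g.astype(np.uint8))
    i=1+np.argmax(st[1:,4]);p=np.argwhere(l==i)[:,::-1]
    uv=(p+.5)/k-.5+[x0,y0]
    w=ray(n,uv,z)[:,:2]
    return cv2.minAreaRect((w*1000).astype(np.float32)),w.mean(0)*1000
E
python3 - <<'E'
from h import *
im=eyes.snapshot("top")
for nm,c,r,z in(("cross",(248,138),20,.049),("disc",(293,137),20,.049),("bar",(339,135),20,.049),("mod",(301,218),28,.036),("modlo",(301,218),28,.036),("parked",(294,162),14,.036)):
    print(nm,[np.round(v,1) for v in blob(im,c,r,z,thr=110 if nm=="modlo" else 190)])
print("jar,spool",ray("top",[[156,245],[424,224]],.0).round(3).tolist(), "mod look",ray("top",[[301,218],[294,272],[362,267],[222,290]],.036).round(3).tolist())
print("sel grip",ray("top",[385,147.4],.058).round(4))
a=cv2.resize(im[185:300,195:395],(800,460),interpolation=cv2.INTER_CUBIC)
cv2.imwrite("pics/mod.png",a)
cv2.imwrite("pics/rack.png",cv2.resize(im[115:190,215:415],(800,300),interpolation=cv2.INTER_CUBIC))
E
```

```text
Traceback (most recent call last):
ValueError: setting an array element with a sequence. The requested array has an inhomogeneous shape after 1 dimensions. The detected shape was (3,) + inhomogeneous part.
```

```bash
python3 - <<'E'
from h import *
im=eyes.snapshot("top")
for nm,c,r,z in(("cross",(248,138),20,.049),("disc",(293,137),20,.049),("bar",(339,135),20,.049),("mod",(301,218),28,.036),("modlo",(301,218),28,.036),("parked",(294,162),14,.036)):
    b,m=blob(im,c,r,z,thr=110 if nm=="modlo" else 190); print(nm,[np.round(v,1) for v in b],m.round(1))
print("jar,spool",ray("top",[[156,245],[424,224]],.0).round(3).tolist(), "mod look",ray("top",[[301,218],[294,272],[362,267],[222,290]],.036).round(3).tolist())
print("sel grip",ray("top",[385,147.4],.058).round(4))
a=cv2.resize(im[185:300,195:395],(800,460),interpolation=cv2.INTER_CUBIC)
cv2.imwrite("pics/mod.png",a)
cv2.imwrite("pics/rack.png",cv2.resize(im[115:190,215:415],(800,300),interpolation=cv2.INTER_CUBIC))
E
```

```text
cross [array([678.3,  99.1]), array([39.6, 61.1]), np.float64(0.3)] [678.3  99.2]
disc [array([679.2, -13.5]), array([39.5, 61.8]), np.float64(0.1)] [679.1 -13.5]
bar [array([ 680.2, -125.4]), array([39.3, 62. ]), np.float64(0.3)] [ 680.1 -125.1]
mod [array([475.8, -27.6]), array([75.6, 89.3]), np.float64(0.8)] [475.  -28.5]
modlo [array([475.4, -27.8]), array([78. , 91.6]), np.float64(0.8)] [475.1 -27.7]
parked [array([618.6, -18.4]), array([59.6, 71.3]), np.float64(88.1)] [617.9 -18.2]
jar,spool [[0.42, 0.346, 0.0], [0.454, -0.342, 0.0]] mod look [[0.476, -0.027, 0.036], [0.344, -0.005, 0.036], [0.351, -0.172, 0.036], [0.305, 0.172, 0.036]]
sel grip [[ 0.6416 -0.2379  0.058 ]]
```

View pics/mod.png

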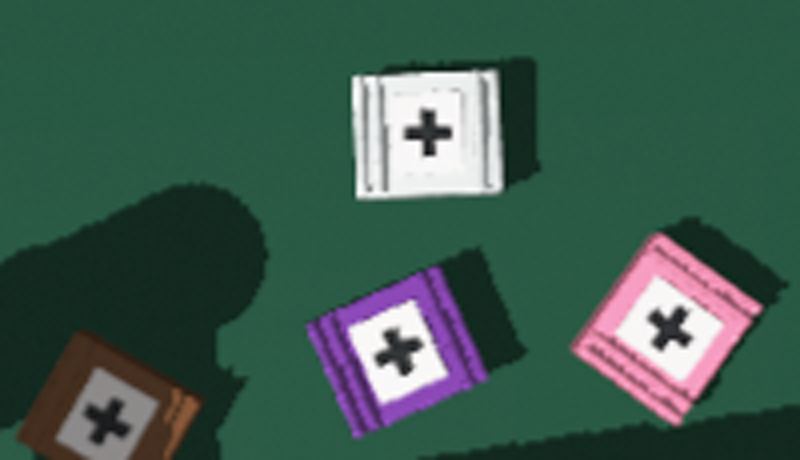

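View pics/rack.png

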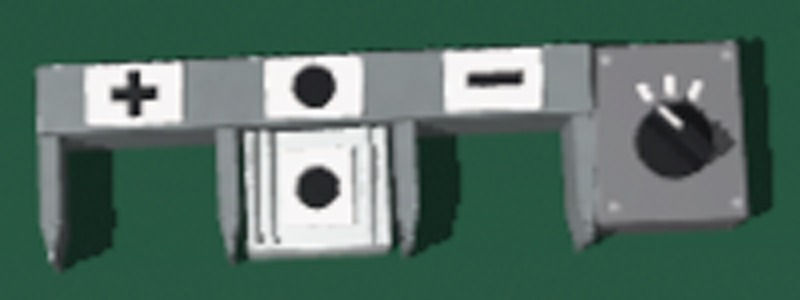

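The crop confirms it: the bare aluminium module sits squarely at crop (428,132), with purple, pink and brown look-alikes separate. The rack crop shows the cross label on the left bay, the disc bay in the middle with its module, and the dial pointer left of all the ticks.

Positions in mm:
- **Rack origin:** about (657,-13), yaw about 0.4°.
- **Module:** about (475.5,-27.7), yaw about 0.8°. Its measured size of 76x89 matches the given size.

The first move goes out along the arc.

```bash
python3 -m crank '[0,0,0,45,29,0,1, 0,0,0,45,29,0,1, 0,0,0,45,29,0,1, 0,0,0,45,29,0,1, 0,0,0,45,29,0,1]' && python3 -m crank '[0,0,0,45,29,0,1, 0,0,0,45,29,0,1, 0,0,0,45,29,0,1, 0,0,0,45,29,0,1, 0,0,0.187,0,0,0,1]'
python3 -m crank '[0,0,0.187,0,0,0,1,0,0,0.187,0,0,0,1,0,0,0.187,0,0,0,1,0,0,0.187,0,0,0,1,0,0,0.187,0,0,0,1]'
python3 -c "
from h import *
delta([.4755,-.0277,.12],-89.2)"
```

```text
clock: 1.92
tool_pos: [0.3509, 0.4559, 0.2269]
orientation: [-180.0, -0.0, -14.4]
force: [-0.0, 0.4, 0.0]
opening: 0.0876
gripper_force: 0.0
clock: 2.55
tool_pos: [0.4973, 0.2973, 0.2265]
orientation: [180.0, -0.0, -25.5]
force: [-0.1, 0.6, -0.2]
opening: 0.0879
gripper_force: 0.0
clock: 3.18
tool_pos: [0.4954, 0.3, 0.2267]
orientation: [-180.0, 0.0, -79.1]
force: [-0.1, -0.2, -0.1]
opening: 0.0875
gripper_force: 0.0
shift [318.   81.7 106.6] turn [-0.     0.     0.177] at [0.4954 0.3    0.2267] [-1.7999e+02  1.0000e-02 -7.9070e+01] F [-0.1 -0.2 -0.1] op 0.0875 t 3.175
```

```bash
python3 -m crank '[0,0,0,53,13.6,17,1, 0,0,0,53,13.6,17,1, 0,0,0,53,13.6,17,1, 0,0,0,53,13.6,17,1, 0,0,0,53,13.6,17,1]' && python3 -m crank '[0,0,0,53,13.6,17,1, 0,0,0.177,0,0,0,1, 0,0,0,0,0,0,1]'
python3 -c "
from h import *
delta([.4755,-.0277,.006],-89.2)"
```

```text
clock: 3.8
tool_pos: [0.4804, 0.0253, 0.1415]
orientation: [-179.9, 0.0, -78.7]
force: [1.1, 0.3, -0.5]
opening: 0.0874
gripper_force: 0.0
clock: 4.18
tool_pos: [0.4777, -0.0285, 0.1247]
orientation: [-180.0, -0.0, -88.9]
force: [-0.0, 0.6, 0.6]
opening: 0.0874
gripper_force: 0.0
shift [ -0.8   2.2 118.7] turn [-0.    -0.     0.005] at [ 0.4777 -0.0285  0.1247] [-179.99   -0.    -88.89] F [-0.   0.6  0.6] op 0.0874 t 4.175
```

```bash
python3 -m crank '[0,0,0.005,0,2,40,1, 0,0,0,0,0,35,1, 0,0,0,0,0,0,1, 0,0,0,0,0,10,1, 0,0,0,0,0,10,1]' && python3 -m crank '[0,0,0,0,0,12,1, 0,0,0,0,0,11,1, 0,0,0,0,0,0,1]'
python3 - <<'E'
from h import *
im=eyes.snapshot("scene")
cv2.imwrite("pics/g.png",cv2.resize(im[150:300,150:390],(800,500),interpolation=cv2.INTER_CUBIC))
E
```

```text
clock: 4.8
tool_pos: [0.4767, -0.0273, 0.0302]
orientation: [-179.9, 0.0, -89.1]
force: [0.9, -0.5, -1.0]
opening: 0.0877
gripper_force: 0.0
clock: 5.18
tool_pos: [0.4749, -0.0281, 0.0056]
orientation: [179.9, -0.0, -89.1]
force: [-0.9, 0.2, -0.2]
opening: 0.0876
gripper_force: 0.0
```

View pics/g.png

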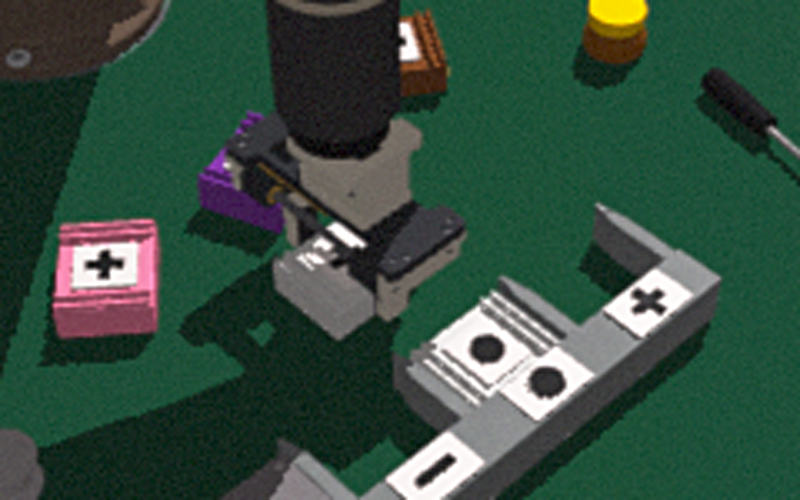

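The fingers straddle the module front and back, with the front finger at crop (390,285), and they touch nothing. Closing now.

```bash
python3 -m crank '[0,0,0,0,0,0,0, 0,0,0,0,0,0,0, 0,0,0,0,0,0,0, 0,0,0,0,0,0,0, 0,0,0,0,0,0,0]'
python3 -c "
from h import *
delta([.495,.0983,.006],-89.6)"
```

```text
clock: 5.85
tool_pos: [0.4763, -0.0277, 0.0069]
orientation: [-179.9, 0.0, -89.1]
force: [2.3, 0.3, 4.2]
opening: 0.0757
gripper_force: 30.0
shift [-125.7  -20.7    1. ] turn [-0.001  0.     0.008] at [ 0.4763 -0.0277  0.0069] [-1.7993e+02  1.0000e-02 -8.9130e+01] F [2.3 0.3 4.2] op 0.0757 t 5.85
```

```bash
python3 -m crank '[0,0,0.008,-15,0,0,0, 0,0,0,-28,0,0,0, 0,0,0,-28,0,0,0, 0,0,0,-28,0,0,0, 0,0,0,-20,0,0,0]'; python3 -m crank '[0,0,0,-6,0,0,0, 0,0,0,0,0,0,0,0,0,0,0,0,0,0]'
python3 -c "
from h import *
delta([.5844,.0981,.006],-89.6)
im=eyes.snapshot('top')
print([(np.round(r['location'],1),round(r['p'],2),ray('top',r['location'],0).round(3)) for r in spotter.place_of('top','module')])
cv2.imwrite('pics/m2.png',cv2.resize(im[110:260,200:400],(800,600),interpolation=cv2.INTER_CUBIC))"
```

```text
clock: 6.48
tool_pos: [0.4739, 0.0908, 0.007]
orientation: [179.9, -0.1, -89.6]
force: [0.6, -7.2, 10.3]
opening: 0.0758
gripper_force: 30.0
clock: 6.85
tool_pos: [0.4741, 0.0972, 0.007]
orientation: [180.0, 0.0, -89.6]
force: [-5.2, 2.1, 9.5]
opening: 0.0761
gripper_force: 30.0
shift [-1.000e-01 -1.103e+02  9.000e-01] turn [0. 0. 0.] at [0.4741 0.0972 0.007 ] [179.97   0.   -89.58] F [-5.2  2.1  9.5] op 0.0761 t 6.85
[(array([358. , 267.5]), 0.86, array([[ 0.348, -0.169,  0.   ]])), (array([222.6, 287.8]), 0.66, array([[0.307, 0.176, 0.   ]])), (array([251.7, 222.7]), 0.63, array([[0.47 , 0.098, 0.   ]])), (array([293.4, 150.6]), 0.24, array([[ 0.656, -0.015,  0.   ]]))]
```

View pics/m2.png

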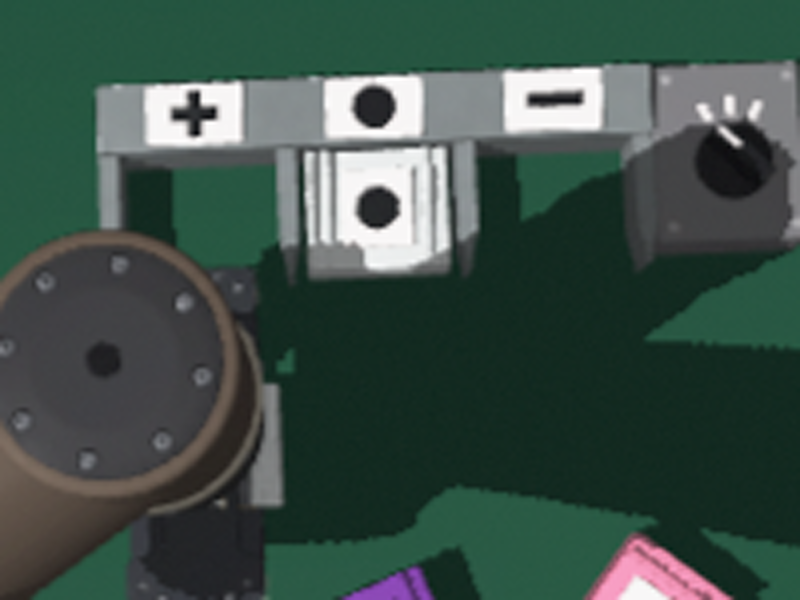

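The module's right edge at crop (282,445) agrees with its centre being on the left bay's centre line. Sliding it in.

```bash
python3 -m crank '[0,0,0,-0.5,-10,0,0, 0,0,0,0,-14,0,0, 0,0,0,0,-14,0,0, 0,0,0,0,-14,0,0, 0,0,0,0,-10,0,0]'; python3 -m crank '[0,0,0,0,-10,0,0, 0,0,0,0,-12,0,0,0,0,0,0,-12,0,0, 0,0,0,0,-12,0,0, 0,0,0,0,0,0,0]'
python3 -c "
from h import *
delta([.5844,.0981,.006],-89.6)"
```

```text
clock: 7.58
tool_pos: [0.5338, 0.0966, 0.0068]
orientation: [179.7, -0.1, -89.6]
force: [-13.9, -0.3, 20.1]
opening: 0.0758
gripper_force: 30.0
clock: 8.2
tool_pos: [0.5819, 0.0976, 0.0068]
orientation: [179.9, -0.1, -89.6]
force: [-1.4, -2.0, 7.6]
opening: 0.0759
gripper_force: 30.0
shift [-0.5 -2.5  0.8] turn [ 0.002 -0.001 -0.   ] at [0.5819 0.0976 0.0068] [ 1.7989e+02 -7.0000e-02 -8.9610e+01] F [-1.4 -2.   7.6] op 0.0759 t 8.2
```

```bash
python3 -m crank '[0,0,0,0,0,0,1, 0,0,0,0,0,0,1, 0,0,0,0,0,0,1, 0,0,0,0,0,-40,1, 0,0,0,0,0,-50,1]'; python3 -m crank '[0,0,0,0,40,0,1, 0,0,0,0,33,0,1, 0,0,0,0,0,0,0.25]'
python3 -c "
from h import *
print(get_obs()['joint_pos'])
delta([.509,.0981,.006],.4)
im=eyes.snapshot('top')
print([(np.round(r['location'],1),round(r['p'],2),ray('top',r['location'],0).round(3)) for r in spotter.place_of('top','module')])"
```

```text
clock: 8.82
tool_pos: [0.5816, 0.098, 0.0963]
orientation: [179.8, -0.1, -89.6]
force: [0.6, 0.4, 0.3]
opening: 0.0877
gripper_force: 0.0
clock: 9.2
tool_pos: [0.5075, 0.0976, 0.0969]
orientation: [180.0, 0.0, -89.6]
force: [0.9, -0.7, 0.7]
opening: 0.0826
gripper_force: 0.0
[ 3.26472490e+01  1.30083074e+01 -2.89469282e+01 -3.99596912e-02
 -4.80585248e+01 -3.21808673e+01]
shift [-0.4 -1.5 90.9] turn [ 0.00e+00  1.00e-03 -1.57e+00] at [0.5075 0.0976 0.0969] [ 1.7997e+02  2.0000e-02 -8.9560e+01] F [ 0.9 -0.7  0.7] op 0.0826 t 9.2
[(array([292.8, 273.3]), 0.85, array([[ 0.338, -0.003,  0.   ]])), (array([249.5, 182.3]), 0.75, array([[0.576, 0.102, 0.   ]])), (array([358.5, 266.6]), 0.67, array([[ 0.351, -0.17 ,  0.   ]])), (array([225.5, 289.7]), 0.58, array([[0.302, 0.169, 0.   ]])), (array([245.3, 141.4]), 0.24, array([[0.685, 0.11 , 0.   ]]))]
```

```bash
python3 -m crank '[0,0,-0.187,0,0,0,0.25,0,0,-0.187,0,0,0,0.25,0,0,-0.187,0,0,0,0.25,0,0,-0.187,0,0,0,0.25,0,0,-0.187,0,0,0,0.25]'; python3 -m crank '[0,0,-0.187,0,0,0,0.25,0,0,-0.187,0,0,0,0.25,0,0,-0.187,0,0,0,0.25,0,0,-0.074,0,0,0,0.25,0,0,0,0,0,0,0.25]'
python3 -c "
from h import *
delta([.506,.0981,.008],.4)"
```

```text
clock: 9.93
tool_pos: [0.5105, 0.098, 0.0962]
orientation: [180.0, -0.0, -35.7]
force: [0.3, -1.5, -0.4]
opening: 0.0258
gripper_force: 0.0
clock: 10.55
tool_pos: [0.5103, 0.0979, 0.0962]
orientation: [180.0, 0.0, 0.3]
force: [0.5, -0.5, 1.1]
opening: 0.0221
gripper_force: 0.0
shift [-4.3 -0.2 88.2] turn [ 0.     0.    -0.002] at [0.5103 0.0979 0.0962] [1.7998e+02 1.0000e-02 3.1000e-01] F [ 0.5 -0.5  1.1] op 0.0221 t 10.55
```

```bash
python3 -m crank '[0,0,0,-4,0,40,0.25,0,0,0,0,0,40,0.25,0,0,0,0,0,7,0.25,0,0,0,0,0,0,0.25,0,0,0,12,0,0,0.25]'; python3 -m crank '[0,0,0,8,0,0,0.25,0,0,0,8,0,0,0.25,0,0,0,8,0,0,0.25,0,0,0,8,0,0,0.25,0,0,0,5,0,0,0.25]'
python3 -c "
from h import *
delta([.570,.0985,.008],.4)"
```

```text
clock: 11.18
tool_pos: [0.5187, 0.0984, 0.011]
orientation: [-180.0, -0.1, 0.4]
force: [0.4, 0.5, 0.8]
opening: 0.0218
gripper_force: 0.0
clock: 11.8
tool_pos: [0.5549, 0.098, 0.0094]
orientation: [180.0, 0.0, 0.3]
force: [-4.7, -0.5, 3.0]
opening: 0.0214
gripper_force: 2.0
shift [15.1 -0.4  1.4] turn [ 0.     0.    -0.001] at [0.5549 0.098  0.0094] [1.7998e+02 3.0000e-02 3.4000e-01] F [-4.7 -0.5  3. ] op 0.0214 t 11.8
```

```bash
python3 -m crank '[0,0,0,3,0,0,0.25,0,0,0,3,0,0,0.25,0,0,0,3,0,0,0.25,0,0,0,0,0,0,0.25]'; python3 -m crank '[0,0,0,2,0,0,0.25,0,0,0,2,0,0,0.25,0,0,0,0,0,0,0.25]';  python3 -m crank '[0,0,0,1,0,0,0.25,0,0,0,1,0,0,0.25,0,0,0,0,0,0,0.25]'
```

```text
clock: 12.3
tool_pos: [0.5643, 0.0984, 0.0095]
orientation: [-180.0, -0.1, 0.4]
force: [-0.7, -0.3, -1.5]
opening: 0.0218
gripper_force: 0.2
clock: 12.68
tool_pos: [0.5679, 0.0983, 0.0096]
orientation: [-180.0, -0.0, 0.4]
force: [-1.5, 0.2, -0.4]
opening: 0.0223
gripper_force: 0.7
clock: 13.05
tool_pos: [0.5697, 0.0983, 0.0096]
orientation: [180.0, -0.0, 0.4]
force: [-3.0, 0.4, 1.1]
opening: 0.0219
gripper_force: 1.2
```

```bash
python3 -m crank '[0,0,0,1,0,0,0.25,0,0,0,1,0,0,0.25,0,0,0,0,0,0,0.25]'; python3 -m crank '[0,0,0,1,0,0,0.25,0,0,0,1,0,0,0.25]'
```

```text
clock: 13.42
tool_pos: [0.5717, 0.0983, 0.0096]
orientation: [180.0, -0.0, 0.4]
force: [-3.3, -0.3, 0.8]
opening: 0.0219
gripper_force: 1.3
clock: 13.68
tool_pos: [0.5719, 0.0981, 0.0095]
orientation: [180.0, 0.2, 0.3]
force: [-12.0, 3.0, 9.9]
opening: 0.022
gripper_force: 6.1
```

```bash
python3 -m crank '[0,0,0,1,0,0,0.25,0,0,0,0,0,0,0.25]'; python3 -m crank '[0,0,0,-20,0,0,0.25,0,0,0,-25,0,0,0.25,0,0,0,0,0,-40,0.25,0,0,0,0,0,-50,0.25,0,0,0,0,0,-10,0.5]'
python3 -c "
from h import *
print(get_obs()['joint_pos'])
im=eyes.snapshot('top')
b,m=blob(im,(248,138),20,.049,thr=190);print(b,m)
cv2.imwrite('pics/home.png',cv2.resize(im[110:210,200:420],(792,360),interpolation=cv2.INTER_CUBIC))
delta([.6389,-.2365,.15],0)"
```

```text
clock: 13.92
tool_pos: [0.5719, 0.0979, 0.0093]
orientation: [179.9, 0.3, 0.3]
force: [-13.4, 3.5, 8.7]
opening: 0.0222
gripper_force: 6.7
clock: 14.55
tool_pos: [0.5326, 0.0993, 0.1135]
orientation: [-179.8, -0.4, 0.4]
force: [-0.8, 0.1, -0.2]
opening: 0.0271
gripper_force: 0.0
[ 31.34815798  13.75303824 -25.25512176   0.08045901 -50.52806627
  59.01214893]
((678.8086547851562, 78.685791015625), (38.63005065917969, 20.666366577148438), 0.8514841198921204) [680.85234646  77.1199275 ]
shift [104.8 336.2 -37.3] turn [-0.003 -0.006  0.007] at [0.532  0.0991 0.113 ] [-179.83   -0.36    0.39] F [ 0.1 -0.4  1. ] op 0.0307 t 14.6
```

View pics/home.png

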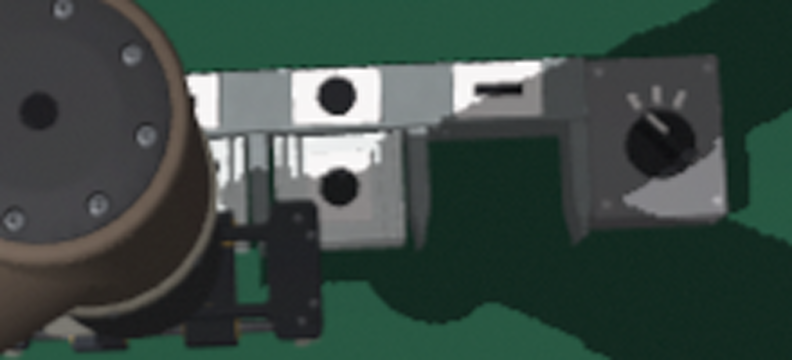

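The module stopped hard at TCP x=0.572, where 0.570 was expected. The arm hides it for now, so I'll check it later. The dial pointer, near crop (655,123), needs measuring.

```bash
python3 - <<'E'
from h import *
im=eyes.snapshot("top")
x0,y0=368,128;k=8
c=cv2.resize(im[y0:168,x0:402],None,fx=k,fy=k,interpolation=cv2.INTER_CUBIC)
g=c.min(2)>125
N,l,st,ce=cv2.connectedComponentsWithStats(g.astype(np.uint8))
for i in range(1,N):
    if st[i,4]<60 or st[i,4]>3000: continue
    p=np.argwhere(l==i)[:,::-1]
    for z in(.04,.068):
        w=ray("top",(p+.5)/k-.5+[x0,y0],z)[:,:2]*1000
        m=w.mean(0);u=np.linalg.svd(w-m,full_matrices=False)[2][0];u*=np.sign(u[0])
        ax=np.array([638.9,-236.5]);d=m-ax
        print(st[i,4],(ce[i]/k+[x0,y0]).round(1),z,m.round(1),"dir",np.degrees(np.arctan2(u[1],u[0])).round(1),"bearing",np.degrees(np.arctan2(d[1],d[0])).round(1),np.linalg.norm(d).round(1))
E
```

```text
143 [382.3 136. ] 0.04 [ 676.7 -236.7] dir -0.9 bearing -0.3 37.8
143 [382.3 136. ] 0.068 [ 668.5 -229.2] dir -0.9 bearing 13.9 30.5
```

```bash
python3 -m crank '[0,0,0.187,0,0,-37,0.5,0,0,0.187,0,0,0,0.5,0,0,0.187,0,0,0,0.5,0,0,0.187,0,0,0,0.5,0,0,0.187,0,0,0,0.5]'; python3 -m crank '[0,0,0.187,0,0,0,0.5,0,0,0.187,0,0,0,0.5,0,0,0.187,0,0,0,0.5,0,0,0.187,0,0,0,0.5,0,0,0.187,0,0,0,0.5]'; python3 -m crank '[0,0,0.187,0,0,0,0.5,0,0,0.187,0,0,0,0.5]'; python3 -c "
from h import *
delta([.6389,-.2365,.15],-135)"
```

```text
clock: 15.28
tool_pos: [0.5292, 0.0978, 0.1448]
orientation: [179.9, 0.0, -53.6]
force: [-0.3, -0.4, -0.0]
opening: 0.0437
gripper_force: 0.0
clock: 15.9
tool_pos: [0.5292, 0.0978, 0.1447]
orientation: [179.9, -0.1, -107.2]
force: [-0.8, 0.2, 0.1]
opening: 0.044
gripper_force: 0.0
clock: 16.15
tool_pos: [0.5292, 0.0978, 0.1447]
orientation: [179.9, -0.1, -128.6]
force: [0.6, 0.3, 0.3]
opening: 0.0441
gripper_force: 0.0
shift [ 192.9 -294.2   -5.2] turn [ 0.001 -0.002  0.112] at [0.5292 0.0978 0.1447] [ 1.7995e+02 -1.1000e-01 -1.2858e+02] F [0.6 0.3 0.3] op 0.0441 t 16.15
```

```bash
cat > dial.py <<'E'
from h import *
im=eyes.snapshot("top")
x0,y0=368,128;k=8
c=cv2.resize(im[y0:168,x0:402],None,fx=k,fy=k,interpolation=cv2.INTER_CUBIC)
ax=np.array([638.9,-236.5])
for thr in(90,110,130,150):
  N,l,st,ce=cv2.connectedComponentsWithStats((c.min(2)>thr).astype(np.uint8))
  for i in range(1,N):
    if not 60<st[i,4]<1500: continue
    p=np.argwhere(l==i)[:,::-1]
    w=ray("top",(p+.5)/k-.5+[x0,y0],.068)[:,:2]*1000
    m=w.mean(0);u=np.linalg.svd(w-m,full_matrices=False)[2][0];u*=np.sign(u[0]);d=m-ax
    print(thr,st[i,4],(ce[i]/k+[x0,y0]).round(1),m.round(1),"dir",np.degrees(np.arctan2(u[1],u[0])).round(1),"bearing",np.degrees(np.arctan2(d[1],d[0])).round(1),np.linalg.norm(d).round(1))
E
python3 dial.py
```

```text
90 741 [382.4 136.3] [ 668.  -229.2] dir 0.3 bearing 14.0 30.0
90 733 [388.7 137.6] [ 664.2 -244.3] dir -26.3 bearing -17.2 26.5
90 742 [376.2 138.1] [ 664.  -214.1] dir 28.7 bearing 41.8 33.6
90 431 [382.5 144.1] [ 648.5 -228.4] dir 44.8 bearing 40.1 12.5
110 386 [382.3 136.1] [ 668.3 -229.2] dir 0.3 bearing 13.9 30.3
110 343 [388.6 137.5] [ 664.4 -244.3] dir -26.9 bearing -17.0 26.6
110 358 [376.1 138. ] [ 664.1 -213.9] dir 28.3 bearing 41.8 33.8
130 303 [398.9 155. ] [ 620.3 -266.6] dir 0.1 bearing -121.8 35.4
130 135 [395.  156.2] [ 617.5 -257. ] dir -52.8 bearing -136.2 29.6
130 98 [392.2 158. ] [ 613.4 -250. ] dir -59.7 bearing -152.1 28.8
130 1158 [399.2 164.8] [ 596.1 -265.9] dir -14.4 bearing -145.5 51.9
130 134 [397. 162.] [ 603.3 -261.1] dir 33.3 bearing -145.4 43.3
130 61 [395.4 163.4] [ 599.8 -257. ] dir 40.5 bearing -152.3 44.1
130 234 [394.6 166.7] [ 591.9 -254.6] dir 13.1 bearing -158.9 50.4
150 308 [399.3 165.6] [ 594.2 -266. ] dir 79.6 bearing -146.5 53.6
```

The pointer line points at 44.8°, so the dial is at about 0.43. The target heading is 26.2°. Moving above the dial.

```bash
python3 -m crank '[0,0,0,27.6,-42,0,0.5,0,0,0,27.6,-42,0,0.5,0,0,0,27.6,-42,0,0.5,0,0,0,27.6,-42,0,0.5,0,0,0,27.6,-42,0,0.5]'; python3 -m crank '[0,0,0,27.6,-42,0,0.5,0,0,0,27.6,-42,0,0.5,0,0,0.115,0,0,0,0.5,0,0,0,0,0,0,0.5]'; python3 - <<'E'
from h import *
delta([.6389,-.2365,.051],-135.2)
im=eyes.snapshot("top")
b,m=blob(im,(248,138),20,.049,thr=190);print(b,m)
b,m=blob(im,(248,165),17,.036,thr=190);print(b,m)
cv2.imwrite('pics/home2.png',cv2.resize(im[110:210,200:420],(792,360),interpolation=cv2.INTER_CUBIC))
E
```

```text
clock: 16.82
tool_pos: [0.6093, -0.1419, 0.1449]
orientation: [179.9, -0.1, -128.0]
force: [0.8, 1.6, -0.1]
opening: 0.0442
gripper_force: 0.0
clock: 17.32
tool_pos: [0.6405, -0.2363, 0.1444]
orientation: [179.9, -0.1, -134.7]
force: [0.4, -0.1, -0.7]
opening: 0.0437
gripper_force: 0.0
shift [ 1.1  0.8 93.4] turn [ 0.002 -0.001  0.009] at [ 0.6405 -0.2363  0.1444] [ 1.7988e+02 -8.0000e-02 -1.3471e+02] F [ 0.4 -0.1 -0.7] op 0.0437 t 17.325
((678.37158203125, 99.06250762939453), (40.00634765625, 61.7274169921875), 0.32926326990127563) [678.26495668  99.18318576]
((616.95458984375, 101.11573791503906), (76.89505004882812, 79.22134399414062), 1.1051779985427856) [616.13174784  97.24059932]
```

View pics/home2.png

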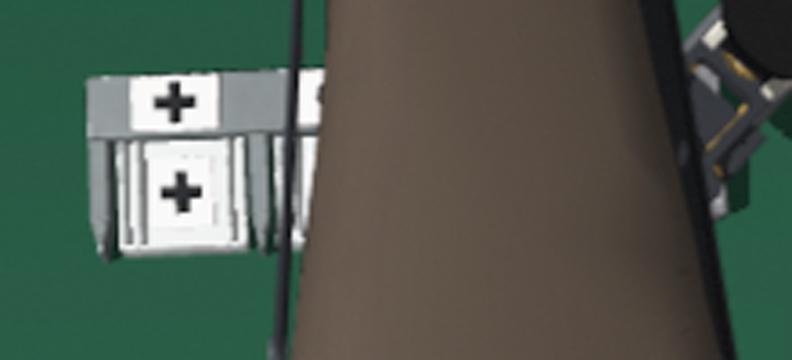

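The module is flush against the stop in the cross bay, with its cross at crop (182,190), and square. Lowering onto the dial grip bar.

```bash
python3 -m crank '[0,0,0.009,1,1,40,0.5,0,0,0,0,0,30,0.5,0,0,0,0,0,15,0.5,0,0,0,0,0,7,0.5,0,0,0,0,0,0,0.5]'; python3 -m crank '[0,0,0,0,0,0,0,0,0,0,0,0,0,0,0,0,0,0,0,0,0,0,0,0,0,0,0,0,0,0,0,0,0,0,0]'
```

```text
clock: 18.0
tool_pos: [0.64, -0.2355, 0.0549]
orientation: [-180.0, 0.0, -135.2]
force: [-0.5, 0.3, -0.0]
opening: 0.044
gripper_force: 0.0
clock: 18.62
tool_pos: [0.6421, -0.2378, 0.0553]
orientation: [-179.7, 0.1, -135.3]
force: [7.4, -10.2, -5.7]
opening: 0.0116
gripper_force: 30.0
```

```bash
python3 -m crank '[0,0,0,0,-2,0,0,0,0,0,0,0,0,0]'; python3 -m crank '[0,0,0.11,0,0,0,0,0,0,0.11,0,0,0,0,0,0,0.11,0,0,0,0,0,0,0,0,0,0,0,0,0,0,0,0,0,0]'
```

```text
clock: 18.88
tool_pos: [0.6422, -0.2379, 0.0552]
orientation: [-179.9, 0.0, -135.3]
force: [3.0, -5.5, -0.1]
opening: 0.0119
gripper_force: 30.0
clock: 19.5
tool_pos: [0.6424, -0.2381, 0.0552]
orientation: [-179.9, 0.1, -154.2]
force: [4.8, -5.8, -1.3]
opening: 0.0116
gripper_force: 30.0
```

Turned to -154.2°, against a target of -153.8°. Releasing, rising, backing away to the left, then checking.

```bash
python3 -m crank '[0,0,0,0,0,0,0.5,0,0,0,0,0,0,0.5,0,0,0,0,0,0,0.5,0,0,0,0,0,-30,0.5,0,0,0,0,0,-50,0.5]'; python3 -m crank '[0,0,0,40,-10,-50,0.5,0,0,0,55,-10,0,0.5,0,0,0,55,-10,0,0.5,0,0,0,0,0,0,0.5]'; python3 -c "
from h import *
im=eyes.snapshot('top');eyes
cv2.imwrite('pics/d.png',cv2.resize(im[110:210,200:420],(792,360),interpolation=cv2.INTER_CUBIC))
s=eyes.snapshot('scene');cv2.imwrite('pics/s2.png',s)"; python3 dial.py|head -8
```

```text
clock: 20.12
tool_pos: [0.6395, -0.2366, 0.1332]
orientation: [179.8, -0.2, -154.2]
force: [1.0, -0.7, -0.2]
opening: 0.0436
gripper_force: 0.0
clock: 20.62
tool_pos: [0.5172, -0.3298, 0.1835]
orientation: [180.0, 0.0, -154.4]
force: [0.5, 1.1, 0.7]
opening: 0.0438
gripper_force: 0.0
90 296 [370.3 164.5] [ 599.1 -196.6] dir -14.9 bearing 134.9 56.4
```

View pics/s2.png

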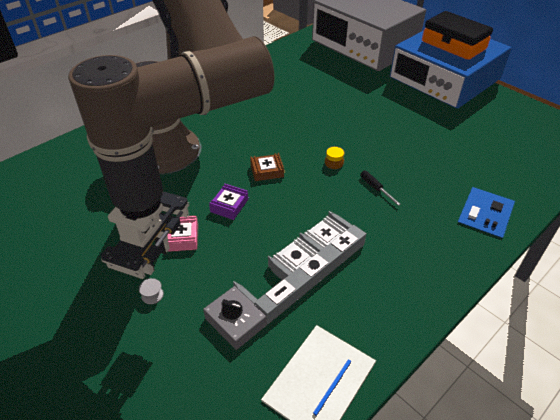

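The scene view shows the module home at (326,232), with the parked module, spool, jar and driver untouched and the gripper clear above. I'll read the dial angle from this camera.

```bash
python3 - <<'E'
from h import *
im=cv2.imread("pics/s2.png");x0,y0,k=205,285,8
c=cv2.resize(im[y0:335,x0:262],None,fx=k,fy=k,interpolation=cv2.INTER_CUBIC)
ax=np.array([641,-237.5])
for thr in(100,125,150):
  N,l,st,ce=cv2.connectedComponentsWithStats((c.min(2)>thr).astype(np.uint8))
  for i in range(1,N):
    if not 60<st[i,4]<1500: continue
    p=np.argwhere(l==i)[:,::-1]
    for z in(.04,.068):
      w=ray("scene",(p+.5)/k-.5+[x0,y0],z)[:,:2]*1000
      m=w.mean(0);u=np.linalg.svd(w-m,full_matrices=False)[2][0];u*=np.sign(u[0]);d=m-ax
      print(thr,st[i,4],(ce[i]/k+[x0,y0]).round(1),z,m.round(1),"dir",np.degrees(np.arctan2(u[1],u[0])).round(1),"bear",np.degrees(np.arctan2(d[1],d[0])).round(1),np.linalg.norm(d).round(1))
cv2.imwrite("pics/dial_s.png",cv2.resize(c,(684,600)))
E
```

```text
100 1137 [236.2 305.1] 0.04 [ 637.2 -223.2] dir 26.2 bear 104.9 14.8
100 1137 [236.2 305.1] 0.068 [ 652.8 -234. ] dir 26.2 bear 16.8 12.3
125 911 [236.2 305.1] 0.04 [ 637.2 -223.2] dir 26.6 bear 104.8 14.8
125 911 [236.2 305.1] 0.068 [ 652.8 -233.9] dir 26.6 bear 16.7 12.3
125 99 [216.5 304.3] 0.04 [ 605.  -254.6] dir -88.4 bear -154.5 39.9
125 99 [216.5 304.3] 0.068 [ 621.5 -264.5] dir -88.4 bear -125.8 33.3
125 139 [211.7 307.4] 0.04 [ 604.  -267.6] dir -59.7 bear -140.9 47.7
125 139 [211.7 307.4] 0.068 [ 620.6 -277.1] dir -59.7 bear -117.3 44.6
150 293 [233.6 289.9] 0.04 [ 600.9 -200.8] dir -89.1 bear 137.5 54.4
150 293 [233.6 289.9] 0.068 [ 617.5 -212.2] dir -89.1 bear 132.9 34.5
150 733 [236.2 305. ] 0.04 [ 637.1 -223.2] dir 26.7 bear 105.0 14.9
150 733 [236.2 305. ] 0.068 [ 652.7 -233.9] dir 26.7 bear 16.8 12.3
150 291 [208.1 309.3] 0.04 [ 602.4 -276.5] dir -27.4 bear -134.6 54.9
150 291 [208.1 309.3] 0.068 [ 619.1 -285.8] dir -27.4 bear -114.4 53.0
150 1081 [247.  315.2] 0.04 [ 674.3 -222.8] dir 24.3 bear 23.7 36.4
150 1081 [247.  315.2] 0.068 [ 688.8 -233.6] dir 24.3 bear 4.6 48.0
150 345 [260.8 314.9] 0.04 [ 694.9 -199.8] dir -36.4 bear 35.0 65.8
150 345 [260.8 314.9] 0.068 [ 708.8 -211.3] dir -36.4 bear 21.1 72.7
150 1033 [242.6 320.3] 0.04 [ 677.6 -238.5] dir 2.1 bear -1.6 36.6
150 1033 [242.6 320.3] 0.068 [ 692.  -248.9] dir 2.1 bear -12.6 52.2
150 872 [236.4 324. ] 0.04 [ 675.4 -254.3] dir -40.5 bear -26.1 38.2
150 872 [236.4 324. ] 0.068 [ 689.8 -264.2] dir -40.5 bear -28.7 55.6
```

View pics/dial_s.png

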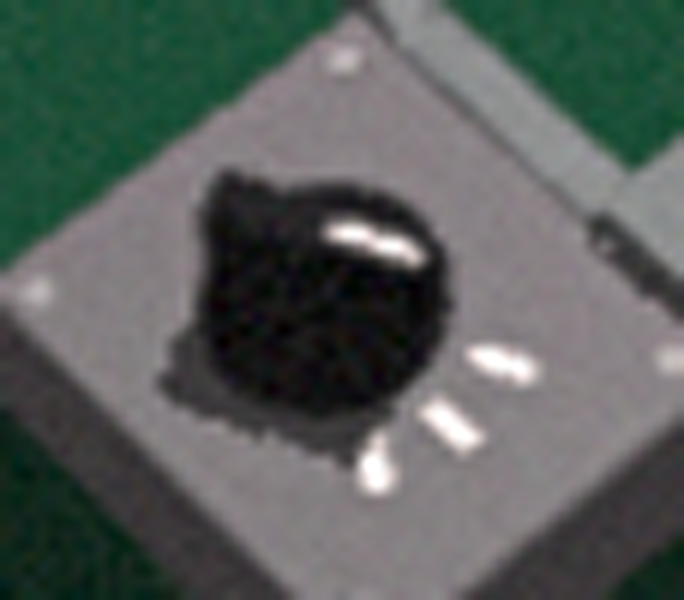

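The pointer line, at crop (375,242), has a direction of 26.5°, where the left mark is 26.2°, and it is parallel to the left tick. Handing in.

```bash
python3 -c "
from plant import ctrl
print(ctrl.close_job())"
```

```text
the job is handed in; nothing more can be done
None
```

I handed the job in: the module is fully home against the back stop in the left (cross) bay, the dial points at the left mark within about 0.5°, and the last scene picture showed the other things on the bench in place; the hand-in did not return a verdict.

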